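# Index the bench part selector to the three-ring body and bolt it

## Task

Push the upright tabs of the bench part selector with the fingers to turn its turret until the sample of a three-ring spinner body stands at the white pointer on the base, then push the tab of the locking bolt fully home so that the bolt locks the turret there. Push gently and do not lift the turret, which only sits on its spindle; leave the loose spinner, the tray and the oil bottle where they are, and end with the hand clear.

Things in the scene. Friction and masses are not known exactly. Their poses are not given: they have to be found in the camera images.
- selector_base: fixed grey base plate of the part selector, 12 mm thick. Origin on the table under the turret's axis, z up; its -x axis points from the axis to the white pointer and the locking bolt. The plate spans x = -152 to 83 mm, y = +-75 mm. On it: the bolt's guide block (x = -109 to -79 mm, 40 mm wide, top at z = 40 mm, with the white pointer) and the turret.
- selector (a joint): angle of the turret in rad, growing counter-clockwise seen from above; 0 (or any whole turn from it) when the three-ring sample is at the pointer. It starts 1.2 rad or more from there, turns either way without stops, and stays where it is left (friction about 0.16 Nm, about 2 N at a tab).
- turret_centre (a point): point on the turret's axis, on top of its disc, 41 mm above the table. The disc is aluminium, 70 mm radius, z = 31 to 41 mm, with a 19 mm wide notch in the rim at each of its four samples. It lies on its spindle by its weight (about 0.75 kg) and would lift off upward. Near it: the belt conveyor's side, 64 mm high, from x = 0.61 m on, and a fixed bowl 180 mm high, right of y = 0.11 m.
- selector_target (a point): point on the turret's rim (70 mm from the axis, z = 41 mm) at the notch of the three-ring sample. Samples, fixed on the disc 34 to 38 mm from the axis: the three-ring spinner body (45 x 49 x 6 mm); +90 degrees from it (counter-clockwise) a 22 mm square block; opposite a 22 mm round cap; at -90 degrees a 20 mm steel ball (its top at z = 62 mm, the highest).
- push_tab (a point): middle of the top edge of one of the turret's four equal steel push tabs, 66 mm from the axis, z = 97 mm; this one stands 45 degrees counter-clockwise of the three-ring sample, the others follow every 90 degrees, midway between samples. Each is an upright radial plate 8 mm thick, from 48 to 84 mm from the axis, z = 45 to 97 mm, to be pushed on its flat sides.
- pointer_tip (a point): fixed point of the base at the pointer's tip, 70 mm from the axis towards base -x, z = 41 mm; selector_target comes over it when the turret stands right.
- bolt (a joint): travel of the locking bolt in m: 0 drawn back (start), 0.015 fully home, moving along base +x towards the turret's axis. It stays where it is left (friction about 2.5 N). Its 8 mm wide nose enters the rim's notch; if the turret is more than about 6 mm (0.08 rad) off, the nose strikes the rim after 5 mm and stops.
- bolt_tab (a point): middle of the outer face of the bolt's upright tab, the face to push, 140 mm from the turret's axis when drawn back, 56 mm above the table. The tab is 8 mm thick, 32 mm wide and reaches from z = 27 to 67 mm, over the base plate's outer end.
- spinner: loose green six-ball spinner, 82 x 94 x 15 mm, lying flat; origin under its centre. Bystander.
- oil_bottle: loose dropper bottle, 49 mm diameter, 150 mm tall, standing; origin under its centre. Bystander.
- tray: loose small open red tray, 70 x 100 x 34 mm; origin under its centre. Bystander.

How it is judged:
By the outcome, as a careful person would: the job done as asked, in the order asked, and still so for the second after the job is handed in, with the robot touching nothing.
It also fails if it takes over 61 s, if anything falls off the work surface, if the arm or the gripper's body presses on something with over 40 N, if the wrist force passes 120 N, or if a joint passes its speed limit or range.

## Robot

A 7-joint arm with a two-finger parallel gripper is mounted at the origin on a cart in front of the work surface, level with it; the furniture and walls round the work are solid. World frame = base frame: x ahead of the robot, y to its left, z up, the work surface at z = 0. Lengths are in m, angles in rad, forces in N, time in s.
With the tool pointing down it reaches from about 0.4 to 0.85 m from the base axis. Payload 4.5 kg.
Tool frame: the origin (TCP) lies at the centre of the arm's flange, where the gripper is bolted on; the fingertips stand 166 mm ahead of it and the grasp point (between the pads) lies 147 mm ahead of it (r.grip_depth is the distance from the TCP to the grasp point, in m); z points along the fingers, y is the line along which they close (so a half turn about z gives the same grasp; the last joint's range is limited). The gripper opens to 88 mm and grips with 3 to 60 N. Pads are 18 mm wide; open, the fingers measure 123 mm over their backs; the gripper's body (75 mm by 187 mm) begins 45 mm behind the grasp point.
Start: joints at [-1.086, 0.689, -0.195, 1.565, 0.157, 0.902, -0.215], TCP at [0.272, 0.563, 0.405] pointing down, gripper open.
Joint ranges: [-3.01, 3.01], [-0.46, 2.08], [-1.47, 1.51], [0.13, 2.56], [-1, 4.14], [0.04, 2.09], [-2.66, 2.66]. Speed limits (rad/s): [2.57, 2.57, 3.14, 3.14, 3.14, 3.14, 3.14].

## Interface

Orientations are given as a unit quaternion [x, y, z, w].
In Python, from plant import status, cams, r, finder gives the robot as it stands.
- The arm moves only by the tool play_rows, never from a script. Its argument "rows" is a list of rows, each a list of 7 numbers: the opening in per cent of the stroke, from 0 (shut) to 100 (fully open), then the shift along the tool's x, y, z in m, then the turn, a rotation vector about the tool's x, y, z in degrees. A call has 1 to 8 rows; each row shifts and turns the commanded pose from where the row before left it, along the tool's axes as they then stand; what a row does not reach is not made up. A row lasts 1/8 s, in which the tool goes at most 62.5 mm and 10.7 degrees, less where a joint would pass 70% of its speed; a pose out of reach is approached as far as the arm can. A call with a gripper value outside its range is refused whole. The fingers move at their own pace and stop on an object; "grip_force" is the grip in N (left out, the last holds). Time passes only in rows, so rows that do not move let the fingers close. It gives the time, the measured TCP pose, the force, the opening and the grip force at its end, in the units of the state.
- status.get_state(): the state, without advancing time (a new reading comes with each control period).
- cams.snapshot(name): name is "side" or "top" or "wrist"; returns the picture (384x512x3 uint8, red, green, blue); there is no depth.
- cams.camera_params(name): a dict with "vfov" (degrees; the focal length in pixels is half the picture's height over the tangent of half this angle, whatever the lens; pixels are square), "cx", "cy" (the principal point, pixels), "R" (3x3) and "t" (3): a world point X has camera coordinates R X + t; the wrist camera has in their place "tool_from_camera" (4x4, takes a point from camera to tool coordinates, whose origin is the TCP and whose axes are the flange's). Camera axes: x right, y down, z forward; pixel columns grow to the right and rows downward; lengths in m; the calibration is good to about 2 mm. A picture is of the moment at which its call begins: read the wrist's pose just before it. camera_params takes no time and is no camera call.
- r.finish_job(): hands the job in; it is judged then, once.
Trained networks look in the newest picture that a camera, given by its name, has taken for a name from the list of things; names that differ only in an ending like _2 or _b are one class to them, and where a whole thing is asked for, a point or a joint stands for the part that bears it (a point fixed in the world has none). Each returns a list of dicts, best first, with "score" (0 to 1); they miss things now and then, are a little off and sometimes report something else, mostly with a low value. They report only what shows in the picture. A call takes as long as a camera call.
- finder.spot_in(camera, label): "at" ([x, y, z] in m, in the coordinates of the camera as it stood for that picture, good to about 4 mm: the middle of the surface that is visible of it).
- finder.regions_of(camera, label): "mask" (384x512 bool, what is visible of it).
The state is a dict: "clock": time; "q": joint angles; "qd": joint speeds; "joint_torque": joint torques, N m; "tool_pos": TCP position; "eef_rot": TCP orientation; "contact_force": force on the tool from outside, world axes, zero at the start; "moment": the same for the moment, N m; "opening": opening from 0.0 (shut) to 1.0 (fully open); "finger_force": force on a finger pad.
Only numpy, scipy, OpenCV 4.12 (cv2) and the standard library are available. Lean on these libraries where they do the work, as an engineer would, in place of code of your own. Each camera call takes 0.05 s, during which the arm holds its last target. There are 200 camera calls.

## Working session

There is one attempt and no reset: what is moved stays moved. The work goes in short steps, Python scripts to look and compute and a tool call to move; the robot and the scene stay as the last step left them, time stands still between calls to the robot, and variables do not carry over. Pictures are saved under pics/ and viewed, at most 10 in all, crops included, and the job is handed in when it is done.

Besides the shell and the picture viewer there is one more tool, called after ">>>" as name(argument=value, ...), one argument or row to a line, values as JSON. play_rows: Moves the arm, as the interface text tells. Its arguments: {"type":"object","properties":{"rows":{"type":"array","items":{"type":"array","items":{"type":"number"}}},"grip_force":{"type":"number"}},"required":["rows"]}

```bash
mkdir -p pics; ls; cat > h.py <<'E'
import numpy as np, cv2
from plant import status, cams, r, finder
from scipy.spatial.transform import Rotation as R
def snap(n,f=None):
    s=status.get_state(); im=cams.snapshot(n)
    if f: cv2.imwrite('pics/'+f,im[:,:,::-1])
    return s,im
def c2w(n,p,s=None):
    c=cams.camera_params(n); p=np.array(p)
    if n=='wrist':
        T=np.array(c['tool_from_camera']); q=T[:3,:3]@p+T[:3,3]
        return R.from_quat(s['eef_rot']).apply(q)+s['tool_pos']
    return np.array(c['R']).T@(p-np.array(c['t']))
def ray(n,uv,z,s=None):
    c=cams.camera_params(n); f=192/np.tan(np.radians(c['vfov'])/2)
    d=np.array([(uv[0]-c['cx'])/f,(uv[1]-c['cy'])/f,1])
    o=c2w(n,[0,0,0],s); e=c2w(n,d,s)-o
    return o+e*(z-o[2])/e[2]
def proj(n,X,s=None):
    c=cams.camera_params(n); f=192/np.tan(np.radians(c['vfov'])/2); X=np.array(X)
    if n=='wrist':
        T=np.linalg.inv(np.array(c['tool_from_camera'])); q=R.from_quat(s['eef_rot']).inv().apply(X-s['tool_pos']); p=T[:3,:3]@q+T[:3,3]
    else: p=np.array(c['R'])@X+np.array(c['t'])
    return p[:2]/p[2]*f+[c['cx'],c['cy']]
E
python3 - <<'E'
from h import *
np.set_printoptions(precision=4,suppress=True)
s=status.get_state(); print(s)
for n in ['top','side']:
    snap(n,n+'0.png')
    for l in ['turret_centre','selector_target','push_tab','pointer_tip','bolt_tab','selector_base','spinner','oil_bottle','tray']:
        for d in finder.spot_in(n,l)[:4]: print(n,l,round(d['score'],2),c2w(n,d['at']))
a=cv2.imread('pics/top0.png');b=cv2.imread('pics/side0.png')
E
```

```text
pics
{'clock': 0.0, 'q': array([-1.0862,  0.69  , -0.1945,  1.5664,  0.1573,  0.9025, -0.2151]), 'qd': array([-0.0005,  0.0003,  0.0009,  0.0008, -0.0019, -0.0004, -0.0006]), 'joint_torque': array([ -0.001 , -52.7567,  -1.2673, -15.3439,  -0.0527,   0.0065,
         0.0001]), 'tool_pos': array([0.2722, 0.5623, 0.4039]), 'eef_rot': array([ 0.2234,  0.9747, -0.0009, -0.0001]), 'contact_force': array([-0.1808, -0.0083,  0.3232]), 'moment': array([ 0.0433,  0.0259, -0.0266]), 'finger_force': 0.0, 'opening': 1.0051712320049753}
top selector_target 0.76 [0.4851 0.3371 0.041 ]
top push_tab 0.77 [0.4848 0.3357 0.0394]
top push_tab 0.69 [0.4493 0.3319 0.0333]
top pointer_tip 0.69 [0.4496 0.329  0.0357]
top selector_base 0.82 [0.4514 0.3325 0.0358]
top spinner 0.58 [0.4325 0.5129 0.0109]
top oil_bottle 0.79 [0.4534 0.6268 0.0889]
top tray 0.83 [0.5513 0.5701 0.0076]
side turret_centre 0.94 [0.4817 0.3248 0.0468]
side selector_target 0.87 [0.4853 0.3267 0.0467]
side push_tab 0.91 [0.4821 0.3272 0.0483]
side pointer_tip 0.94 [0.4425 0.3068 0.0364]
side bolt_tab 0.66 [0.358  0.3057 0.0534]
side selector_base 0.61 [0.4391 0.3021 0.0334]
side spinner 0.62 [0.4322 0.5011 0.0034]
side oil_bottle 0.59 [0.458  0.6131 0.0668]
side tray 0.87 [0.5563 0.5729 0.0183]
side tray 0.18 [0.481 0.324 0.044]
```

View pics/top0.png

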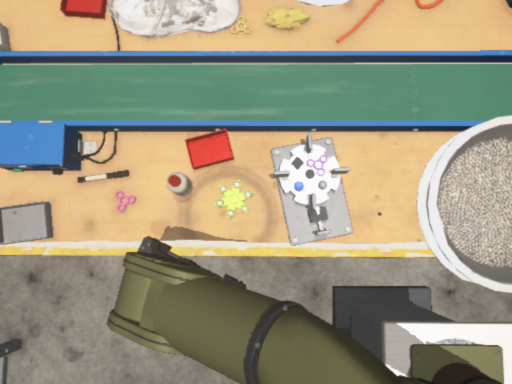

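View pics/side0.png

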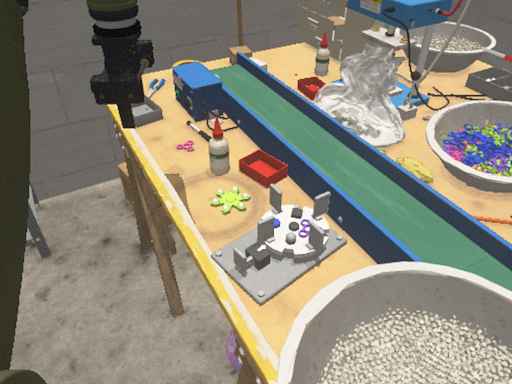

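Top view: the turret is at about (309,174), the bolt below it at (320,228), and the purple three-ring sample up and to the right at (316,162). I'll go above it and look with the wrist camera.

>>> play_rows(
  rows=[
    [100,-0.045,-0.022,0,0,0,0],
    [100,-0.045,-0.022,0,0,0,0],
    [100,-0.045,-0.022,0,0,0,0],
    [100,-0.045,-0.022,0,0,0,0],
    [100,-0.045,-0.022,0,0,0,0],
    [100,-0.045,-0.022,0,0,0,0],
    [0,0,0,0,0,0,0],
    [0,0,0,0,0,0,0],
  ],
)

```text
clock: 2.0
tool_pos: [0.4574, 0.3267, 0.4048]
eef_rot: [0.223, 0.975, 0.001, -0.0]
contact_force: [0.3, 0.9, 0.1]
opening: 0.797
finger_force: 0.0
```

```bash
python3 - <<'E'
from h import *
np.set_printoptions(precision=4,suppress=True)
print(cams.camera_params('wrist'))
s,im=snap('wrist','w1.png'); print(s['tool_pos'],s['eef_rot'],s['opening'],s['q'])
for l in ['turret_centre','selector_target','push_tab','pointer_tip','bolt_tab','selector_base']:
    for d in finder.spot_in('wrist',l)[:4]: print(l,round(d['score'],2),c2w('wrist',d['at'],s))
E
```

```text
{'vfov': 70.43393408938319, 'cx': 254.0894407873553, 'cy': 191.70334929889123, 'tool_from_camera': array([[-0.0013, -0.9665, -0.2566,  0.0661],
       [ 1.    , -0.0011, -0.0012,  0.0004],
       [ 0.0009, -0.2566,  0.9665,  0.0206],
       [ 0.    ,  0.    ,  0.    ,  1.    ]])}
[0.4574 0.3267 0.4048] [ 0.2233  0.9747  0.0005 -0.0003] 0.7968871293217744 [-0.5614  0.6081 -0.2327  1.7574  0.1838  0.7968  0.2376]
turret_centre 0.77 [0.4872 0.3348 0.0418]
selector_target 0.71 [0.4837 0.3303 0.0364]
push_tab 0.75 [0.4827 0.3336 0.0402]
pointer_tip 0.66 [0.4483 0.3317 0.0414]
bolt_tab 0.98 [0.3606 0.3079 0.0545]
selector_base 0.92 [0.4426 0.3296 0.0472]
```

View pics/w1.png

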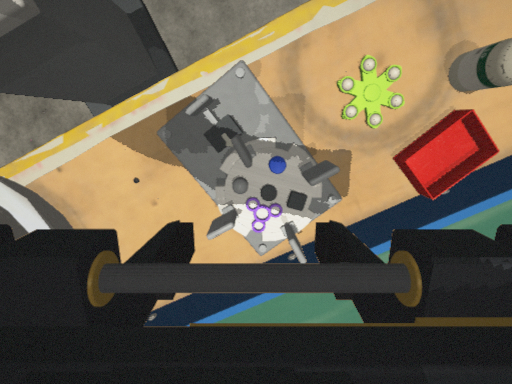

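```bash
cat > model.py <<'E'
from h import *
def pts(c,yaw,th,tr=0):
    Rb=R.from_euler('z',yaw).as_matrix()
    def b(x,y,z): return Rb@[x,y,z]+np.array([c[0],c[1],0])
    L={}
    L['plate']=[b(x,y,.012) for x,y in [(-.152,-.075),(.083,-.075),(.083,.075),(-.152,.075),(-.152,-.075)]]
    L['rim']=[b(.07*np.cos(a),.07*np.sin(a),.041) for a in np.linspace(0,6.3,60)]
    for k in range(4):
        a=th+np.pi+np.pi/4+k*np.pi/2
        L['tab%d'%k]=[b(rr*np.cos(a),rr*np.sin(a),z) for rr,z in [(.048,.045),(.048,.097),(.084,.097),(.084,.045)]]
    a=th+np.pi
    L['ring']=[b(0,0,.041),b(.07*np.cos(a),.07*np.sin(a),.041)]
    L['bolt']=[b(-.14+tr,y,z) for y,z in [(-.016,.027),(-.016,.067),(.016,.067),(.016,.027)]]
    return L
def overlay(n,im,L,s,f,box,k):
    x0,y0,x1,y1=box
    o=cv2.resize(im[y0:y1,x0:x1,::-1],None,fx=k,fy=k,interpolation=cv2.INTER_CUBIC)
    for i,(nm,P) in enumerate(L.items()):
        p=np.array([(proj(n,X,s)-[x0-.5,y0-.5])*k for X in P]).astype(int)
        cv2.polylines(o,[p.reshape(-1,1,2)],False,[(0,255,255),(0,255,0),(0,0,255),(255,128,0),(255,128,0),(255,128,0),(255,0,255),(0,0,255)][i],1)
    cv2.imwrite('pics/'+f,o)
E
python3 - <<'E'
from model import *
np.set_printoptions(precision=4,suppress=True)
s=status.get_state(); im=cv2.imread('pics/w1.png')[:,:,::-1]
for uv in [(240,62),(162,130),(340,197),(262,255)]: print(ray('wrist',uv,.012,s))
for uv in [(272,149),(332,137),(352,235),(292,243)]: print('top',ray('top',uv,.012))
cor=np.array([ray('wrist',uv,.012,s) for uv in [(240,62),(162,130),(262,255),(340,197)]])
m=cor.mean(0); a=cor[2]+cor[3]-cor[0]-cor[1]; yaw=np.arctan2(a[1],a[0])
c=m+.0345*np.array([np.cos(yaw),np.sin(yaw),0]); print(c,yaw)
ringw=ray('wrist',(263,213),.047,s); d=ringw-c; th=np.arctan2(d[1],d[0])-yaw-np.pi; print(ringw,np.linalg.norm(d[:2]),th%(2*np.pi))
overlay('wrist',im,pts(c,yaw,th),s,'o1.png',(140,40,360,270),2.6)
E
```

```text
[0.3271 0.3702 0.012 ]
[0.3563 0.2391 0.012 ]
[0.5468 0.4193 0.012 ]
[0.5808 0.2804 0.012 ]
top [0.55   0.4202 0.012 ]
top [0.5791 0.2779 0.012 ]
top [0.3478 0.2344 0.012 ]
top [0.3287 0.3735 0.012 ]
[0.4866 0.3341 0.012 ] 0.2009348893579464
[0.5093 0.3147 0.047 ] 0.029937724779376732 2.2338938609147636
```

View pics/o1.png

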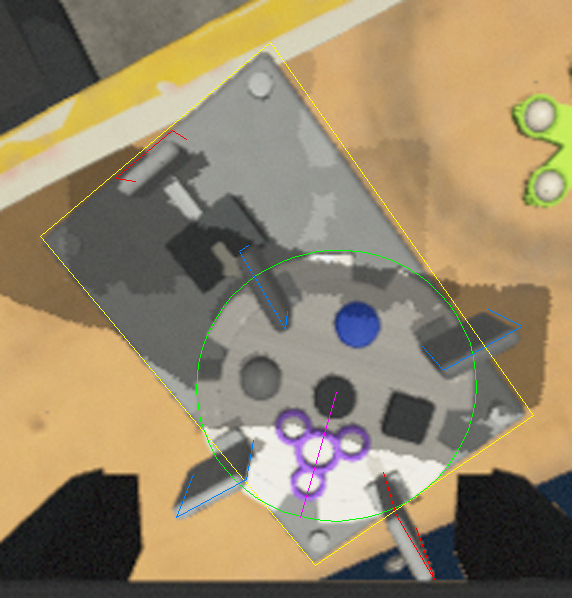

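The overlay fits to within about 3 mm. Three-ring sample at (317,450) in the crop, turret angle about +2.2 rad, so it needs a clockwise turn. I'll refine with tab-top and corner pixels, then straddle tab 0 (world +x side).

```bash
python3 - <<'E'
from model import *
from scipy.optimize import least_squares
np.set_printoptions(precision=4,suppress=True)
s=status.get_state()
z=lambda p:np.array(p)/2.6+[139.5,39.5]
pl=[z(p) for p in [(48,238),(316,560),(528,412),(268,50)]]
tb={0:[(389,475),(432,576)],1:[(446,372),(519,343)],3:[(250,468),(179,511)]}
ring=z((317,450))
def res(v):
    L=pts(v[:2],v[2],v[3]); e=[]
    for X,u in zip(L['plate'],pl): e.append(proj('wrist',X,s)-u)
    for k,P in tb.items():
        e.append(proj('wrist',L['tab%d'%k][1],s)-z(P[0])); e.append(proj('wrist',L['tab%d'%k][2],s)-z(P[1]))
    Rr=L['ring'][0]+(L['ring'][1]-L['ring'][0])*.036/.07+[0,0,.006]
    e.append(proj('wrist',Rr,s)-ring)
    return np.concatenate(e)
f=least_squares(res,[.4866,.334,.2,2.2],loss='soft_l1'); print(f.x); print(res(f.x).reshape(-1,2))
c=f.x[:2];phi=f.x[2]+np.pi*1.25+f.x[3]; phi=(phi+np.pi)%(2*np.pi)-np.pi
t=np.r_[c+.066*np.array([np.cos(phi),np.sin(phi)]),.29]
rt=R.from_quat(s['eef_rot']); print('phi',np.degrees(phi),t,'shift',rt.inv().apply(t-s['tool_pos']))
y=rt.apply([0,1,0]); print('turn cw',np.degrees(np.arctan2(y[1],y[0]))-np.degrees(phi)-90)
E
```

```text
[0.4855 0.335  0.209  2.1975]
[[-3.2856 -0.7491]
 [ 0.4599  1.3493]
 [ 2.6357 -0.1763]
 [ 0.0828 -3.8318]
 [ 2.231  15.1398]
 [-0.5103  1.1661]
 [ 0.0408 -0.8747]
 [ 2.485  -5.5563]
 [-1.6201  2.1762]
 [-1.6845 -0.1606]
 [-0.1257  3.5096]]
phi 2.8848850058413067 [0.5514 0.3383 0.29  ] shift [-0.0799  0.0512  0.1147]
turn cw -28.62314671787039
```

>>> play_rows(
  rows=[
    [50,-0.02,0.0128,0,0,0,0],
    [50,-0.02,0.0128,0,0,0,0],
    [50,-0.02,0.0128,0,0,0,0],
    [50,-0.02,0.0128,0,0,0,0],
    [50,0,0,0.028,0,0,-7.2],
    [50,0,0,0.028,0,0,-7.2],
    [50,0,0,0.028,0,0,-7.2],
    [50,0,0,0.028,0,0,-7],
  ],
)

```text
clock: 3.35
tool_pos: [0.5519, 0.3377, 0.2918]
eef_rot: [-0.026, 1.0, 0.0, 0.0]
contact_force: [0.6, 0.5, -0.1]
opening: 0.502
finger_force: 0.0
```

```bash
python3 - <<'E'
from model import *
np.set_printoptions(precision=4,suppress=True)
s,im=snap('wrist','w2.png'); print(s['tool_pos'],s['eef_rot'],s['opening'],s['q'])
c=[.4855,.335]
overlay('wrist',im,pts(c,.209,2.1975),s,'o2.png',(56,0,456,300),2)
E
```

```text
[0.5519 0.3377 0.2918] [-0.0265  0.9996  0.0001  0.    ] 0.5015121377418843 [-0.446   0.8693 -0.3282  1.5829  0.3689  0.751   0.6861]
```

View pics/o2.png

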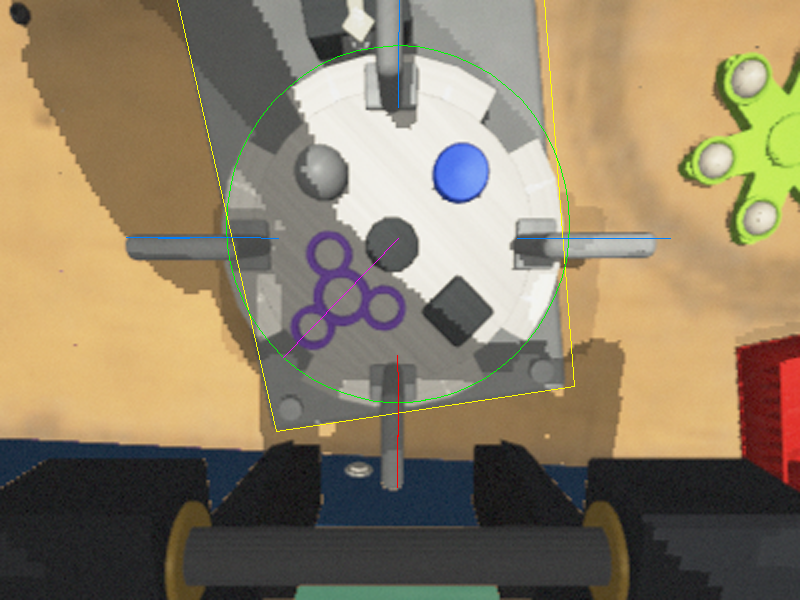

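The tab is centred between the fingers, with about a 2 mm offset. I'll descend, straddle it and narrow the fingers.

>>> play_rows(
  rows=[
    [50,-0.0015,-0.0015,0.014,0,0,0],
    [50,0,0,0.014,0,0,0],
    [50,0,0,0.014,0,0,0],
    [50,0,0,0.013,0,0,0],
    [22,0,0,0,0,0,0],
    [22,0,0,0,0,0,0],
    [22,0,0,0,0,0,0],
  ],
)

```text
clock: 4.28
tool_pos: [0.5539, 0.3361, 0.2383]
eef_rot: [-0.024, 1.0, 0.0, 0.0]
contact_force: [0.3, -0.4, 0.2]
opening: 0.223
finger_force: 0.0
```

>>> play_rows(
  rows=[
    [22,0.00025,-0.00575,0,0,0,5],
    [22,0.00025,-0.00575,0,0,0,5],
    [22,0.00025,-0.00575,0,0,0,5],
    [22,0.00025,-0.00575,0,0,0,5],
    [22,0.00025,-0.00575,0,0,0,5],
    [22,0.00025,-0.00575,0,0,0,5],
  ],
)

```text
clock: 5.03
tool_pos: [0.5469, 0.3038, 0.2385]
eef_rot: [0.236, 0.972, 0.002, 0.001]
contact_force: [0.9, 2.5, -0.9]
opening: 0.219
finger_force: 1.3
```

```bash
cat > chk.py <<'E'
from model import *
s=status.get_state(); rt=R.from_quat(s['eef_rot']); y=rt.apply([0,1,0]); c=np.array([.4878,.3327])
a=np.degrees(np.arctan2(y[1],y[0]))-90; d=s['tool_pos'][:2]-c
print('tool phi',a,'pos phi',np.degrees(np.arctan2(d[1],d[0])),'rad',np.hypot(*d),'z',s['tool_pos'][2],s['contact_force'],s['opening'],s['q'],s['clock'])
E
python3 chk.py
```

```text
tool phi -27.353115973625222 pos phi -26.076059874176796 rad 0.06575851457700738 z 0.2385495460492976 [ 0.87128395  2.52913975 -0.86543106] 0.2190573877666665 [-0.49176703  0.91016674 -0.1610099   1.68224181  0.23592997  0.56398823
  0.30236586] 5.025
```

>>> play_rows(
  rows=[
    [22,0.00025,-0.00575,0,0,0,5],
    [22,0.00025,-0.00575,0,0,0,5],
    [22,0.00025,-0.00575,0,0,0,5],
    [22,0.00025,-0.00575,0,0,0,5],
    [22,0.00025,-0.00575,0,0,0,5],
    [22,0.00025,-0.00575,0,0,0,5],
    [22,0.00025,-0.00575,0,0,0,5],
    [22,0.00025,-0.00575,0,0,0,5],
  ],
)

```text
clock: 6.02
tool_pos: [0.5144, 0.2726, 0.2386]
eef_rot: [0.555, 0.832, 0.002, 0.001]
contact_force: [2.2, 1.3, -1.6]
opening: 0.217
finger_force: 1.3
```

```bash
python3 chk.py
```

```text
tool phi -67.38978874256435 pos phi -66.12329844836135 rad 0.0657569292119178 z 0.2385973714040498 [ 2.21844324  1.33689336 -1.62751927] 0.21742918313190734 [-0.57343846  0.87130773  0.01223214  1.825476   -0.02230672  0.44007812
 -0.15080187] 6.025
```

>>> play_rows(
  rows=[
    [22,0.00025,-0.00575,0,0,0,5],
    [22,0.00025,-0.00575,0,0,0,5],
    [22,0.00025,-0.00575,0,0,0,5],
    [22,0.00025,-0.00575,0,0,0,5],
    [22,0.00025,-0.00575,0,0,0,5],
    [22,0.00025,-0.00575,0,0,0,5],
    [22,0.00025,-0.00575,0,0,0,5],
    [22,0.00025,-0.00575,0,0,0,5],
  ],
)

```text
clock: 7.02
tool_pos: [0.4694, 0.2697, 0.2385]
eef_rot: [0.806, 0.592, 0.002, 0.001]
contact_force: [2.3, -0.6, -1.0]
opening: 0.223
finger_force: 1.3
```

>>> play_rows(
  rows=[
    [22,0.00025,-0.00575,0,0,0,5],
    [22,0.00025,-0.00575,0,0,0,5],
  ],
)

```text
clock: 7.28
tool_pos: [0.4587, 0.274, 0.2384]
eef_rot: [0.855, 0.519, 0.002, 0.0]
contact_force: [1.2, -0.9, -1.0]
opening: 0.223
finger_force: 1.3
```

```bash
python3 chk.py; python3 - <<'E'
from model import *
s,im=snap('wrist','w3.png')
t=np.radians(2.2975*57.2958)
overlay('wrist',im,pts([.4878,.3327],.209,0.07),s,'o3.png',(56,0,456,300),2)
E
```

```text
tool phi -117.43510207823681 pos phi -116.3815520726958 rad 0.0655690882123258 z 0.23842477488530336 [ 1.17853133 -0.87993637 -0.97158033] 0.22273040719283183 [-0.73482601  0.85066172  0.1854709   1.97548805 -0.41473325  0.34801858
 -0.6986092 ] 7.275
```

View pics/o3.png

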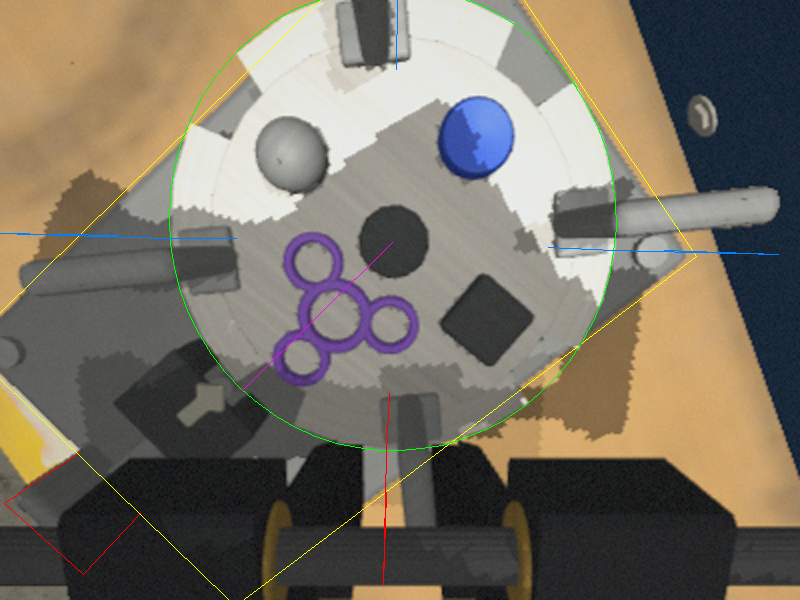

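The angle is about 0.19 rad short (tabs sit about 7° CCW of the 0.07 rad overlay). Turning a further 10.5°, then checking against the pointer.

>>> play_rows(
  rows=[
    [22,0.0002,-0.0046,0,0,0,4],
    [22,0.0002,-0.0046,0,0,0,4],
    [22,0.0,-0.0029,0,0,0,2.5],
    [22,0,0,0,0,0,0],
  ],
)

```text
clock: 7.82
tool_pos: [0.4476, 0.2808, 0.238]
eef_rot: [0.898, 0.441, 0.001, -0.0]
contact_force: [1.8, -1.2, -0.3]
opening: 0.221
finger_force: 0.7
```

```bash
python3 chk.py; python3 - <<'E'
from model import *
s,im=snap('wrist','w4.png')
overlay('wrist',im,pts([.4878,.3327],.209,0.0),s,'o4.png',(56,0,456,300),2)
E
```

```text
tool phi -127.66510761688497 pos phi -127.7339918158824 rad 0.06560828707513332 z 0.2380011040626629 [ 1.78866936 -1.19918552 -0.29931689] 0.2212237697406731 [-0.77696762  0.85227364  0.21871746  1.9927384  -0.50048978  0.34728729
 -0.81422361] 7.825
```

View pics/o4.png

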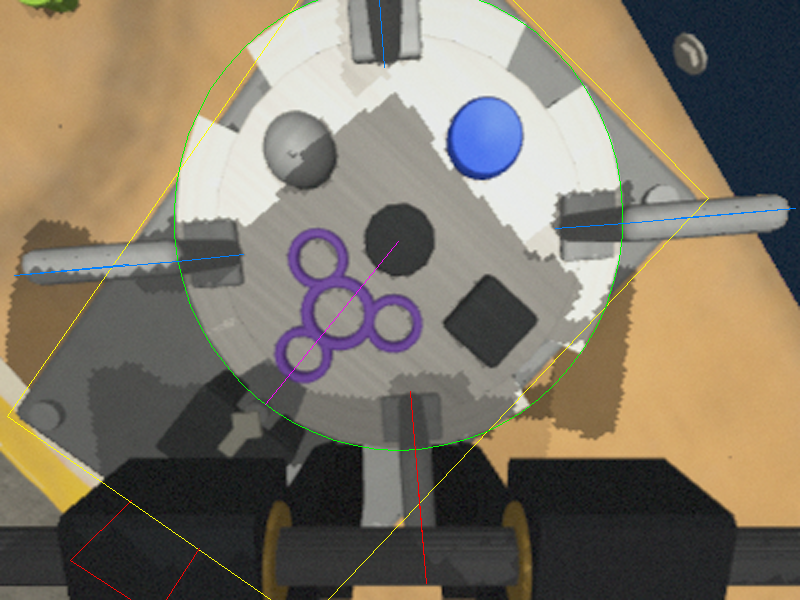

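Turret is at the pointer within about 1°, as far as the overlay shows. I'll open, lift straight clear, and turn towards the bolt side for a clear look.

>>> play_rows(
  rows=[
    [50,0,0,0,0,0,0],
    [50,0,0,0,0,0,0],
    [50,0,0,-0.034,0,0,0],
    [50,0,0,-0.034,0,0,0],
    [50,0,0,-0.034,0,0,0],
    [50,0,0,-0.034,0,0,0],
    [50,0,0,-0.034,0,0,0],
    [0,0,0,0,0,0,8],
  ],
)

```text
clock: 8.88
tool_pos: [0.4479, 0.2807, 0.4102]
eef_rot: [0.927, 0.375, 0.002, -0.001]
contact_force: [0.5, -0.0, -0.5]
opening: 0.41
finger_force: 0.0
```

>>> play_rows(
  rows=[
    [0,0,0,0,0,0,8],
    [0,0,0,0,0,0,8],
    [0,0,0,0,0,0,8],
    [0,0,0,0,0,0,8],
    [0,-0.038,-0.014,0,0,0,0],
    [0,-0.038,-0.014,0,0,0,0],
    [0,-0.038,-0.014,0,0,0,0],
    [0,0,0,0,0,0,0],
  ],
)

```text
clock: 9.88
tool_pos: [0.3241, 0.2978, 0.4073]
eef_rot: [0.994, 0.109, -0.002, 0.0]
contact_force: [0.1, 1.0, -0.2]
opening: 0.009
finger_force: 0.0
```

```bash
python3 chk.py; python3 - <<'E'
from model import *
s,im=snap('wrist','w5.png');print(s['tool_pos'])
for l in ['bolt_tab','selector_target','pointer_tip']:
    for d in finder.spot_in('wrist',l)[:1]: print(l,d['score'],c2w('wrist',d['at'],s))
L=pts([.4878,.3327],.209,0.0); P=np.array([proj('wrist',X,s) for k in L for X in L[k]]); a=np.clip(P.min(0)-8,0,999).astype(int); b=np.minimum(P.max(0)+8,[512,384]).astype(int); print(a,b)
k=min(800/(b-a)[0],600/(b-a)[1])
overlay('wrist',im,L,s,'o5.png',(*a,*b),k*.99)
E
```

```text
tool phi -167.47532087727768 pos phi -167.97604212864255 rad 0.1673771742219028 z 0.4072863216763881 [ 0.0864959   0.98108783 -0.1570219 ] 0.008650191859245239 [-1.27826283  0.53980974  0.6801527   2.11792878 -0.5526014   0.66843313
 -1.57177629] 9.875
[0.32409498 0.29783187 0.40728632]
bolt_tab 0.89 [0.36147259 0.30380813 0.05876851]
selector_target 0.58 [0.47158921 0.32381706 0.03862742]
pointer_tip 0.67 [0.43698062 0.31894183 0.04046191]
[180   0] [332 163]
```

View pics/o5.png

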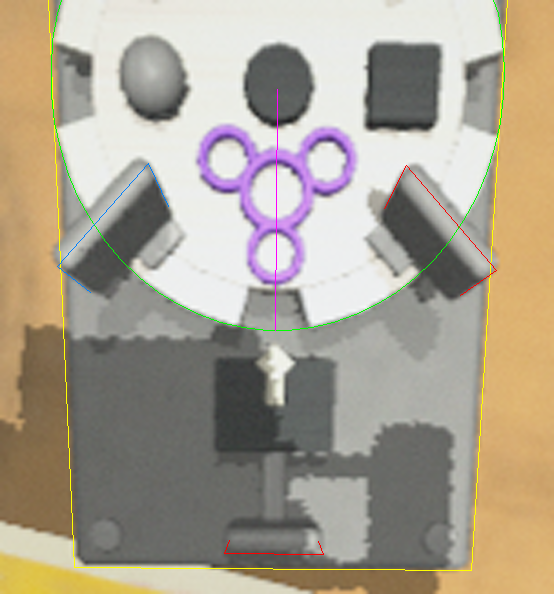

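The ring, notch (274,305) and pointer (276,365) line up to within about 0.01 rad. I'll descend outside the bolt tab and push along base +x.

>>> play_rows(
  rows=[
    [0,0,0,0.04,0,0,0.5],
    [0,0,0,0.04,0,0,0],
    [0,0,0,0.04,0,0,0],
    [0,0,0,0.04,0,0,0],
    [0,0,0,0.038,0,0,0],
    [0,0.003,0,0,0,0,0],
    [0,0.003,0,0,0,0,0],
    [0,0,0,0,0,0,0],
  ],
)

```text
clock: 11.08
tool_pos: [0.3339, 0.2989, 0.211]
eef_rot: [0.995, 0.102, 0.002, -0.0]
contact_force: [-0.1, 0.1, 0.3]
opening: 0.002
finger_force: 0.0
```

>>> play_rows(
  rows=[
    [0,0.003,0,0,0,0,0],
    [0,0.003,0,0,0,0,0],
    [0,0.002,0,0,0,0,0],
    [0,0.002,0,0,0,0,0],
  ],
)

```text
clock: 11.58
tool_pos: [0.3421, 0.3006, 0.2098]
eef_rot: [0.995, 0.103, -0.001, -0.0]
contact_force: [-2.7, -0.3, 1.8]
opening: 0.003
finger_force: 1.3
```

```bash
python3 chk.py
```

```text
tool phi -168.18614339353195 pos phi -167.57732809277078 rad 0.14922656815222934 z 0.20975078496432126 [-2.68110495 -0.27194084  1.80880631] 0.0030985700199873483 [-0.89178428  0.87014846  0.11562426  2.20813691 -0.92212758  0.11284905
 -1.26244207] 11.575
```

>>> play_rows(
  rows=[
    [0,0.002,0,0,0,0,0],
    [0,0.002,0,0,0,0,0],
    [0,0.002,0,0,0,0,0],
    [0,0.002,0,0,0,0,0],
    [0,0.002,0,0,0,0,0],
  ],
)

```text
clock: 12.2
tool_pos: [0.3526, 0.3028, 0.2097]
eef_rot: [0.995, 0.103, -0.0, -0.0]
contact_force: [-1.9, 0.4, 1.2]
opening: 0.006
finger_force: 1.3
```

```bash
python3 chk.py
```

```text
tool phi -168.2162013101153 pos phi -167.53545703405584 rad 0.13842485273494445 z 0.20968642931601505 [-1.90419216  0.44151319  1.16665329] 0.006488854167476275 [-0.89843244  0.87530647  0.14835934  2.18259649 -0.90993812  0.14455564
 -1.26323785] 12.2
```

>>> play_rows(
  rows=[
    [0,0.0015,0,0,0,0,0],
    [0,0.0015,0,0,0,0,0],
    [0,0.001,0,0,0,0,0],
    [0,0,0,0,0,0,0],
  ],
)

```text
clock: 12.7
tool_pos: [0.3562, 0.3036, 0.2097]
eef_rot: [0.995, 0.103, -0.0, -0.0]
contact_force: [-3.3, 0.9, 1.3]
opening: 0.006
finger_force: 1.7
```

>>> play_rows(
  rows=[
    [0,0.001,0,0,0,0,0],
    [0,0,0,0,0,0,0],
  ],
)

```text
clock: 12.95
tool_pos: [0.3565, 0.3036, 0.2097]
eef_rot: [0.995, 0.103, -0.001, 0.0]
contact_force: [-5.7, -0.2, 2.5]
opening: 0.007
finger_force: 2.6
```

>>> play_rows(
  rows=[
    [0,0.001,0,0,0,0,0],
    [0,0,0,0,0,0,0],
  ],
)

```text
clock: 13.2
tool_pos: [0.3569, 0.3036, 0.2097]
eef_rot: [0.995, 0.103, -0.002, 0.0]
contact_force: [-7.1, -0.5, 4.2]
opening: 0.008
finger_force: 3.4
```

The force is rising at the end stop after about 15 mm of travel. One more small press, then I'll back off, rise and check.

>>> play_rows(
  rows=[
    [0,0.0015,0,0,0,0,0],
    [0,0,0,0,0,0,0],
  ],
)

```text
clock: 13.45
tool_pos: [0.3573, 0.3037, 0.2097]
eef_rot: [0.995, 0.103, -0.004, 0.0]
contact_force: [-10.3, -1.0, 5.8]
opening: 0.003
finger_force: 4.6
```

>>> play_rows(
  rows=[
    [0,-0.01,0,0,0,0,0],
    [0,-0.015,0,0,0,0,0],
    [0,-0.008,0,0,0,0,0],
    [0,0,0,-0.05,0,0,0],
    [0,0,0,-0.05,0,0,0],
    [0,0,0,-0.05,0,0,0],
    [0,0,0,-0.05,0,0,0],
    [0,0,0,0,0,0,0],
  ],
)

```text
clock: 14.45
tool_pos: [0.329, 0.2978, 0.4127]
eef_rot: [0.995, 0.102, 0.004, -0.002]
contact_force: [0.4, -0.1, -0.8]
opening: 0.007
finger_force: 0.0
```

```bash
python3 chk.py; python3 - <<'E'
from model import *
s,im=snap('wrist','w6.png');print(s['tool_pos'])
L=pts([.4878,.3327],.209,0.0,.015); P=np.array([proj('wrist',X,s) for k in L for X in L[k]]); a=np.clip(P.min(0)-8,0,999).astype(int); b=np.minimum(P.max(0)+8,[512,384]).astype(int)
k=min(800/(b-a)[0],600/(b-a)[1])
overlay('wrist',im,L,s,'o6.png',(*a,*b),k*.99)
E
```

```text
tool phi -168.24448728834233 pos phi -167.61952222339676 rad 0.16255629635744795 z 0.41265360206923113 [ 0.4020023  -0.05831355 -0.82204562] 0.007113708460603259 [-1.30698697  0.54874818  0.74272983  2.10800258 -0.58843791  0.68909567
 -1.53595794] 14.45
[0.32902389 0.29784752 0.4126536 ]
```

View pics/o6.png

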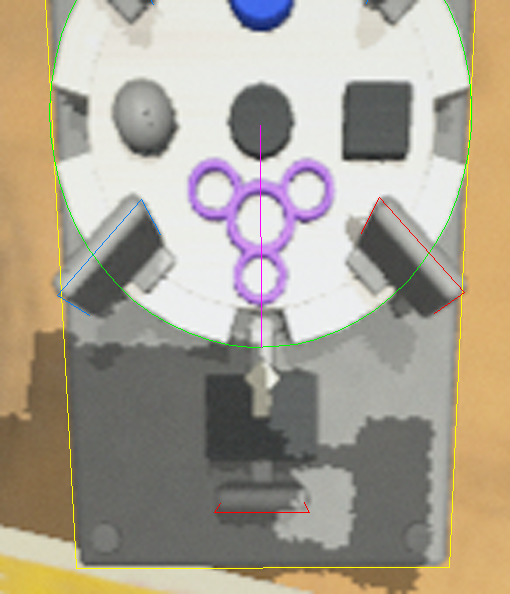

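The nose is in the notch at (262,328), the ring is at the pointer, and the bolt tab has the same offset from its overlay as before, so it travelled the full 15 mm. The hand is clear.

```bash
python3 -c "
from plant import r
print(r.finish_job())"
```

```text
the job is handed in; nothing more can be done
None
```

I turned the turret so the three-ring sample stands at the pointer and pushed the bolt fully home into its notch. The hand ended clear, and the job is handed in at about 14.5 s of the 61 s allowed.

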